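Unstack the pump parts and lay each on its own place

ROBOT

A 7-joint arm with a two-finger parallel gripper is mounted at the origin on the work surface. World frame = base frame: x ahead of the robot, y to its left, z up, the work surface at z = 0. Lengths are in mm, angles in rad, forces in N, time in s.
With the tool pointing down it reaches from about 400 to 875 mm from the base axis. Payload 4.4 kg.
Tool frame: the origin (TCP) lies midway between the tips of the shut fingers; the grasp point (between the pads) lies ctrl.grip_depth behind it (ctrl.grip_depth is the distance from the TCP to the grasp point, in mm); z points along the fingers, y is the line along which they close (so a half turn about z gives the same grasp; the last joint's range is limited). The gripper opens to 85 mm and grips with 20 to 120 N. Pads are 22 mm wide; open, the fingers measure 114 mm over their backs; the gripper's body (76 mm by 85 mm) begins 54 mm behind the grasp point. The pads swing forward as they close: fully open they stand 13 mm farther back than shut.
Start: joints at [1.213, 0.628, 0.038, 1.517, -0.027, 0.996, -0.02], TCP at [187.017, -622.529, 231.313] pointing down, gripper open.
Joint ranges: [-3.06, 3.06], [-0.37, 2.12], [-1.25, 1.32], [0.18, 2.47], [-1.1, 4.24], [0.23, 1.98], [-2.94, 2.94]. Speed limits (rad/s): [2.57, 2.57, 3.14, 3.14, 3.14, 3.14, 3.14].

INTERFACE

Orientations are given as [roll, pitch, yaw] about the fixed x, y, z axes, in that order (R = Rz(yaw) Ry(pitch) Rx(roll)).
In Python, from cell import ctrl gives the robot as it stands.
- The arm moves only by the tool carry_out, never from a script. Its argument "deltas" is one flat list of numbers, 7 for each row, row after row: the turn, a rotation vector about the tool's x, y, z in degrees, then the shift along the tool's x, y, z in m, then the closure, from -1 (fully open) to 1 (shut). In form: [wx, wy, wz, dx, dy, dz, claw, wx, wy, wz, dx, dy, dz, claw, ...]. A call has 1 to 12 rows; each row shifts and turns the commanded pose from where the row before left it, along the tool's axes as they then stand; what a row does not reach is not made up. A row lasts 1/8 s, in which the tool goes at most 62.5 mm and 10.7 degrees, less where a joint would pass 70% of its speed; a pose out of reach is approached as far as the arm can. A call with a gripper value outside its range is refused whole. The fingers move at their own pace and stop on an object; the grip force is fixed at half the most. Time passes only in rows, so rows that do not move let the fingers close. It gives the time, the measured TCP pose, the force, the opening and the grip force at its end, in the units of the state.
- ctrl.read_state(): the state, without advancing time (a new reading comes with each control period).
- ctrl.get_image(name): name is "scene" or "top"; returns the picture (400x640x3 uint8, red, green, blue); there is no depth.
- ctrl.calibration(name): a dict with "mtx" (3x3 intrinsics, pixels), "R" (3x3) and "t" (3): a world point X has camera coordinates R X + t. Camera axes: x right, y down, z forward; pixel columns grow to the right and rows downward; lengths in mm; the calibration is good to about 2 mm. A picture is of the moment at which its call begins. calibration takes no time and is no camera call.
- ctrl.finish_job(): hands the job in; it is judged then, once.
The state is a dict: "clock": time; "qpos": joint angles; "qd": joint speeds; "tau": joint torques, N m; "eef_pos": TCP position; "tool_rot": TCP orientation; "force": force on the tool from outside, world axes, zero at the start; "torque": the same for the moment, N m; "width": finger opening in mm; "gripper_force": force on a finger pad.
Only numpy, scipy, OpenCV 4.12 (cv2) and the standard library are available. Lean on these libraries where they do the work, as an engineer would, in place of code of your own. Each camera call takes 0.05 s, during which the arm holds its last target. There are 200 camera calls.

TASK

Take the stack of dismantled pump parts apart, one piece at a time: lower the brass hexagonal plug into the round white dish, the small collar over the thin post and the large collar over the thick post, both right down onto the wooden bases, and lay the long aluminium pump body flat in the steel drip tray. Set each part down rather than dropping it, and leave the grease tin and the amber jar standing where they are.

Things in the scene. Friction and masses are not known exactly. Their poses are not given: they have to be found in the camera images.
- pump_body: Bottom of the stack: aluminium block 130 long (its x) x 64 wide (its y) x 34 high, four dark bolt holes on top, edges rounded 3; about 0.6 kg. Origin: centre of its underside, z up. It stands on the bench at the start; the large collar sits on the middle of its top.
- large_collar: Dark steel ring, outside diameter 64, bore 42, 24 high, about 0.32 kg. Origin: on its axis, at its underside, z up along the axis. Lies flat on the pump body, under the small collar.
- small_collar: Bright steel ring, outside diameter 50, bore 24, 22 high, about 0.24 kg. Origin: on its axis, at its underside, z up along the axis. Lies flat on the large collar, under the hexagonal plug.
- hex_plug: Top of the stack (top of the whole stack 114 above the bench): solid brass hexagonal prism, 34 across the flats, 34 high, about 0.22 kg, with a small dark disc on top. Origin: centre of its underside, z up; its flats face along its x axis and 60 and 120 degrees from it.
- drip_tray: Where the pump body goes, a low rectangular steel tray fixed on the bench, outside 158 (its x) x 92 (its y), walls 4 thick, floor 4 thick, rim 10 above the bench. Inside 150 x 84, so lay the body with its long side along the tray's x (either way round). Origin: centre of its underside, z up.
- thick_post: Place of the large collar: stand fixed on the bench, a round light wooden base 80 diameter, 10 high, with an upright steel post of 27 diameter in its centre; the post's top is 50 above the bench and its last 10 taper to 11 diameter. Origin: centre of the underside, z up along the post.
- thin_post: Place of the small collar: the same stand (base 80 diameter, 10 high) with a thin steel post of 9 diameter, top 50 above the bench, last 10 tapered. Origin: centre of the underside, z up along the post.
- dish: Place of the hexagonal plug: low round white dish fixed on the bench, outside diameter 72, inside 66, floor 3 thick, rim 10 above the bench. Origin: centre of its underside, z up.
- grease_tin: Bystander: loose dark grey round tin with a light metal lid, 42 diameter, 45 high, standing among the places; not to be shifted. Origin: centre of its underside.
- jar: Bystander: loose amber glass jar with a black cap, 40 diameter, 50 high, standing among the places; not to be shifted. Origin: centre of its underside.
Not all that is in view belongs to the job. What is shaped like the thick_post but black or purple is not meant.

How it is judged (in metres and radians):
At the end, for the whole second after the job is handed in: Released, at rest, upright, flat on the floor of its place: plug within 18 mm of the dish's centre, collars around their posts (12 mm of the axis, under 4 mm above the base), pump body within 22 mm of the tray's centre. Tin and jar upright, within 30 mm of their start (horizontal distance between hex_plug and dish below 0.018 m and height (world z) of hex_plug below 0.008 m and angle between each of hex_plug, small_collar, large_collar, pump_body's own z axis and vertical below 0.1 rad and linear speed of each of hex_plug, small_collar, large_collar, pump_body below 0.02 m/s and angular speed of each of hex_plug, small_collar, large_collar, pump_body below 0.2 rad/s and horizontal distance between small_collar and thin_post below 0.012 m and height (world z) of each of small_collar, large_collar below 0.014 m and horizontal distance between large_collar and thick_post below 0.012 m and horizontal distance between pump_body and drip_tray below 0.022 m and height (world z) of pump_body below 0.009 m and distance of each of grease_tin, jar from where it was at the start of the episode below 0.03 m and angle between each of grease_tin, jar's own z axis and vertical below 0.2 rad); the robot touches nothing.
It fails at once if a part is dropped: it moves faster than 0.6 m/s with no finger touching it ((linear speed of pump_body above 0.6 m/s and contact force between the fingers and pump_body below 0.05 N) or (linear speed of large_collar above 0.6 m/s and contact force between the fingers and large_collar below 0.05 N) or (linear speed of small_collar above 0.6 m/s and contact force between the fingers and small_collar below 0.05 N) or (linear speed of hex_plug above 0.6 m/s and contact force between the fingers and hex_plug below 0.05 N)).
It fails at once if the grease tin or the jar is shifted by more than 30 mm or knocked over (distance of any of grease_tin, jar from where it was at the start of the episode above 0.03 m or angle between any of grease_tin, jar's own z axis and vertical above 0.5 rad).
It also fails if it takes over 112 s, if anything falls off the work surface, if the arm or the gripper's body presses on something with over 40 N, if the wrist force passes 120 N, or if a joint passes its speed limit or range.

## Working session

There is one attempt and no reset: what is moved stays moved. The work goes in short steps, Python scripts to look and compute and a tool call to move; the robot and the scene stay as the last step left them, time stands still between calls to the robot, and variables do not carry over. Pictures are saved under pics/ and viewed, at most 14 in all, crops included, and the job is handed in when it is done.

Besides the shell and the picture viewer there is one more tool, called after "Emit:" by a JSON object that holds its "fn" and its "kwargs", one argument or row to a line. carry_out: Moves the arm, as the interface text tells. Its arguments: {"type":"object","properties":{"deltas":{"type":"array"}},"required":["deltas"]}

```bash
ls; mkdir -p pics; python3 - <<'E'
from cell import ctrl
import cv2
for n in("scene","top"):
    im=ctrl.get_image(n); cv2.imwrite(f"pics/{n}0.png",im[:,:,::-1])
    c=ctrl.calibration(n); print(n,c)
print(ctrl.read_state(), ctrl.grip_depth)
E
```

```text
pics
scene {'mtx': array([[372.69362632,   0.        , 317.17136984],
       [  0.        , 372.69362632, 200.32925687],
       [  0.        ,   0.        ,   1.        ]]), 'R': array([[-0.13883599,  0.99015874,  0.0176137 ],
       [ 0.64348201,  0.10371744, -0.758402  ],
       [-0.75276521, -0.0939594 , -0.65154905]]), 't': array([  16.18453782, -258.70605903, 1171.39621007])}
top {'mtx': array([[410.12649652,   0.        , 322.23385092],
       [  0.        , 410.12649652, 204.12106304],
       [  0.        ,   0.        ,   1.        ]]), 'R': array([[-0.05807247, -0.99830949,  0.00239723],
       [-0.97704222,  0.05634196, -0.20546064],
       [ 0.20497824, -0.0142738 , -0.97866244]]), 't': array([ 68.68063294, 494.68400496, 876.20872421])}
{'clock': 0.1, 'qpos': array([ 1.21324437,  0.62924778,  0.03846519,  1.51824016, -0.02699269,
        0.99631004, -0.02000722]), 'qd': array([ 0.00141428, -0.00174157,  0.00204467,  0.00036472,  0.00078935,
        0.00024532, -0.00056476]), 'tau': array([ 3.87301377e-03, -5.64533687e+01,  1.23159718e+00, -1.93972260e+01,
        1.15711440e-02,  5.42954192e-03, -4.08138487e-05]), 'eef_pos': array([ 186.818828  , -622.00266637,  230.49412322]), 'tool_rot': array([-3.13990620e+00,  3.42706056e-05,  2.91732836e-01]), 'force': array([ 0.30534212,  0.26484566, -0.07562605]), 'torque': array([ 0.01866305, -0.05058733,  0.04932888]), 'gripper_force': 0.0, 'width': 85.49349207924537} 18.700000000000003
```

View pics/scene0.png

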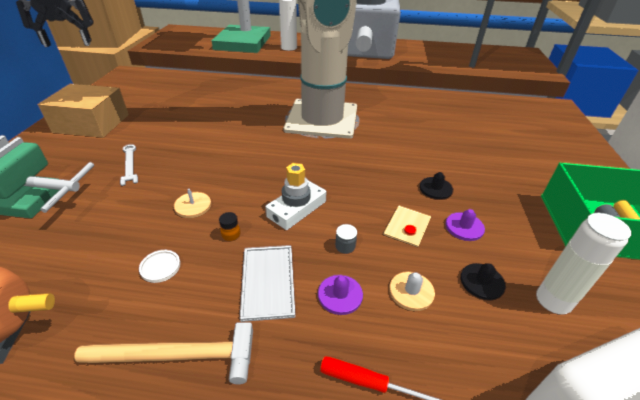

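View pics/top0.png

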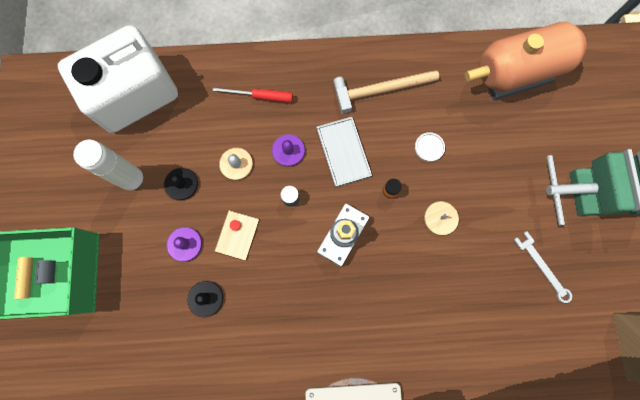

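Candidates (scene/top pixels):
- **Thick post:** light wooden stand (412,290)/(236,163). Lookalikes are purple (341,292)/(288,150) and (466,224)/(184,244), and black (437,186)/(205,298) and (484,280)/(181,183). I choose the wooden stand with the thick grey post.
- **Thin post:** (192,203)/(441,218).
- **Dish:** (160,265)/(430,147).
- **Tray:** (268,282)/(344,152). The square wooden plate (408,226) is not meant.
- **Stack:** (296,190)/(345,235).
- **Bystanders:** tin (346,238)/(290,196), jar (230,226)/(393,188).

Next are one close crop and the masks.

```bash
cat > h.py <<'E'
import numpy as np, cv2
from cell import ctrl
C={n:ctrl.calibration(n) for n in("scene","top")}
def ray(n,p):
    c=C[n]; d=c["R"].T@np.linalg.inv(c["mtx"])@np.array([p[0],p[1],1.]); return -c["R"].T@c["t"],d/np.linalg.norm(d)
def onz(n,p,z):
    o,d=ray(n,p); return o+d*(z-o[2])/d[2]
def tri(ps,pt):
    (o,d),(q,e)=ray("scene",ps),ray("top",pt)
    s=np.linalg.lstsq(np.c_[d,-e],q-o,rcond=None)[0]; a,b=o+d*s[0],q+e*s[1]; return (a+b)/2,np.linalg.norm(a-b)
def proj(n,X):
    c=C[n]; v=c["mtx"]@(c["R"]@np.array(X,float)+c["t"]); return v[:2]/v[2]
E
python3 - <<'E'
import cv2,numpy as np
t=cv2.imread("pics/top0.png");s=cv2.imread("pics/scene0.png")
f=lambda im,x,y,w,h,k:cv2.resize(im[y:y+h,x:x+w],None,fx=k,fy=k,interpolation=cv2.INTER_CUBIC)
cv2.imwrite("pics/crop1.png",np.vstack([f(t,200,115,270,160,2.96)[:300+170],np.zeros((2,799,3),np.uint8)])[:, :799])
for n,im,pts in(("top",t,dict(base=(222,165),thin=(450,228),dish=(430,147),tray=(344,152),body=(358,215),bodyb=(335,256),plug=(346,232),wood=(400,260),post=(234,158))),("scene",s,dict(base=(398,295),thin=(185,210),dish=(160,265),tray=(268,282),body=(314,205),bodyside=(300,214),plug=(297,172),wood=(250,160)))):
    hsv=cv2.cvtColor(im,cv2.COLOR_BGR2HSV); print(n,{k:hsv[v[1],v[0]].tolist() for k,v in pts.items()})
E
```

```text
top {'base': [25, 53, 253], 'thin': [26, 51, 253], 'dish': [0, 0, 254], 'tray': [90, 5, 239], 'body': [0, 0, 254], 'bodyb': [75, 2, 254], 'plug': [96, 20, 125], 'wood': [12, 132, 131], 'post': [93, 11, 216]}
scene {'base': [24, 105, 254], 'thin': [24, 100, 255], 'dish': [0, 0, 255], 'tray': [105, 4, 240], 'body': [72, 7, 186], 'bodyside': [75, 8, 190], 'plug': [26, 182, 254], 'wood': [12, 169, 148]}
```

View pics/crop1.png

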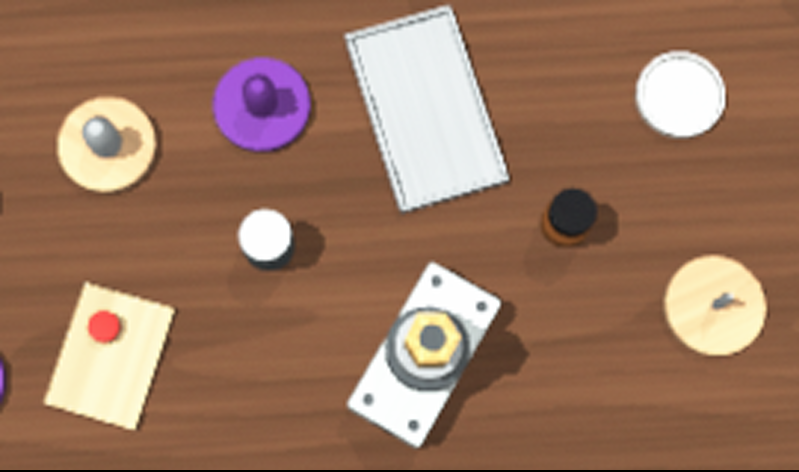

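The crop confirms the choices: the wooden thick-post stand at crop (106,144), the thin post at (716,305), dish (680,95), tray (428,108), and the stack on the body at (425,350). Now measuring.

```bash
cat > m.py <<'E'
from h import *
I={n:cv2.cvtColor(cv2.imread(f"pics/{n}0.png"),cv2.COLOR_BGR2HSV) for n in C}
def comp(n,seed,lo,hi,fill=True,win=60):
    m=cv2.inRange(I[n],np.array(lo),np.array(hi)); w=np.zeros_like(m)
    x,y=seed; w[max(0,y-win):y+win,max(0,x-win):x+win]=1; m*=w
    cs,_=cv2.findContours(m,cv2.RETR_EXTERNAL,cv2.CHAIN_APPROX_NONE)
    return max(cs,key=lambda c:(cv2.pointPolygonTest(c,seed,False)>=0,cv2.contourArea(c)))
def mapped(n,c,z): return np.array([onz(n,p,z)[:2] for p in c.reshape(-1,2)+0.0])
if __name__=="__main__":
    L=dict(base=((15,20,150),(40,140,255),10,{"scene":(398,295),"top":(222,165)}),
       thin=((15,20,150),(40,140,255),10,{"scene":(185,210),"top":(450,228)}),
       dish=((0,0,150),(180,60,255),10,{"scene":(160,265),"top":(430,147)}),
       tray=((0,0,130),(180,60,255),10,{"scene":(268,282),"top":(344,152)}),
       plug=((20,100,120),(35,255,255),114,{"scene":(297,172),"top":(340,228)}),
       body=((0,0,200),(180,40,255),34,{"scene":(280,205),"top":(358,215)}),
       tin=((0,0,180),(180,60,255),45,{"scene":(346,232),"top":(290,194)}),
       jar=((0,0,0),(180,255,60),50,{"scene":(229,221),"top":(393,186)}))
    for k,(lo,hi,z,seeds) in L.items():
        e={}
        for n,s in seeds.items():
            c=comp(n,s,lo,hi); P=mapped(n,c,z).astype(np.float32)
            if k in("tray","body","plug"):
                (cx,cy),(w,h),a=cv2.minAreaRect(P.reshape(-1,1,2))
            else: (cx,cy),(w,h),a=cv2.fitEllipse(P.reshape(-1,1,2))
            # two-view: project fitted centre back to its pixel
            e[n]=proj(n,[cx,cy,z]); print(k,n,np.round([cx,cy,w,h,a],1),np.round(e[n],1),"npx",len(c))
        X,g=tri(e["scene"],e["top"]); print("   tri",X.round(1),"gap",round(g,1))
E
python3 m.py
```

```text
base scene [626.  242.9  76.2  78.1  78.5] [411.6 290.2] npx 156
base top [619.1 242.7  78.3  79.2  34.7] [235.4 163.3] npx 91
   tri [621.2 244.1   3.6] gap 0.4
thin scene [ 465.4 -234.4   79.    82.   128.1] [192.3 204.3] npx 108
thin top [ 457.6 -237.5   78.1   79.3   17.1] [441.1 217.8] npx 95
   tri [ 458.5 -239.     3.5] gap 0.8
dish scene [ 640.4 -227.8   72.    78.9  133.6] [159.4 265. ] npx 103
dish top [ 635.6 -230.    71.8   73.2   55.3] [429.5 146.2] npx 82
   tri [ 637.1 -231.     5.4] gap 0.7
tray scene [659.8 -15.8 203.4  98.   11. ] [266.6 287.5] npx 305
tray top [635.9 -19.7 161.5  93.8  13.5] [343.4 150.7] npx 190
   tri [643.8 -21.4 -12.9] gap 0.1
plug scene [448.4   1.   69.9  35.8  18.2] [296.  172.6] npx 68
plug top [419.8  -3.8  35.3  14.6  86.7] [345.5 233.5] npx 50
   tri [422.3  -4.7  94.3] gap 0.9
body scene [433.   -5.6  78.8 133.   58.4] [295.  197.4] npx 185
body top [465.  -26.6  63.3  45.2  56.2] [352.1 218. ] npx 85
   tri [459.5 -12.5  57. ] gap 24.3
tin scene [530.3 114.9  39.1  39.7   2.7] [346.3 231. ] npx 50
tin top [527.6 114.6  38.6  39.   51.1] [288.9 193.8] npx 48
   tri [528.2 114.8  42.9] gap 0.1
jar scene [ 542.2 -120.7   32.8   45.7  114.1] [227.9 220.3] npx 48
jar top [ 530.1 -124.2   33.3   36.1   56.8] [393.1 186.4] npx 42
   tri [ 532.4 -125.7   40. ] gap 0.8
```

```bash
cat > m2.py <<'E'
from m import *
A=((0,0,130),(180,60,255))
e={}
for n,s,w in(("scene",(268,282),39),("top",(344,152),45)):
    c=comp(n,s,*A,win=w); P=mapped(n,c,10).astype(np.float32)
    (cx,cy),(a,b),an=cv2.minAreaRect(P.reshape(-1,1,2)); e[n]=proj(n,[cx,cy,10]); print("tray",n,cx,cy,a,b,an)
print(tri(e["scene"],e["top"]))
# dark disc on the plug: hole inside yellow hull
for n,s in(("scene",(296,170)),("top",(345,230))):
    m=cv2.inRange(I[n],np.array((18,110,110)),np.array((38,255,255))); w=np.zeros_like(m); w[s[1]-22:s[1]+22,s[0]-18:s[0]+18]=255; m&=w
    cs,h=cv2.findContours(m,cv2.RETR_CCOMP,cv2.CHAIN_APPROX_NONE)
    for c,hh in zip(cs,h[0]):
        if hh[3]>=0 and cv2.contourArea(c)>8: M=cv2.moments(c); e[n]=np.array([M["m10"]/M["m00"],M["m01"]/M["m00"]]); print("disc",n,e[n],onz(n,e[n],114))
    H=cv2.convexHull(np.vstack(cs)); P=mapped(n,H,114)
    u=np.deg2rad(np.arange(0,180,5)); D=np.c_[np.cos(u),np.sin(u)]; W=np.ptp(P@D.T,0)
    f=[W[i::12].mean() for i in range(12)]; print("hex width by angle mod 60:",dict(zip(range(0,60,5),np.round(f,1))), (P.max(0)+P.min(0))/2)
print("plug top",tri(e["scene"],e["top"]))
# body outline in top view: bright pixels, line fit of hull
m=cv2.inRange(I["top"],np.array((0,0,215)),np.array((180,30,255))); w=np.zeros_like(m); w[195:275,305:380]=255; m&=w
cs,_=cv2.findContours(m,cv2.RETR_EXTERNAL,cv2.CHAIN_APPROX_NONE)
cs=[c for c in cs if cv2.contourArea(c)>30]; P=mapped("top",cv2.convexHull(np.vstack(cs)),34).astype(np.float32)
print("body",len(cs),cv2.minAreaRect(P.reshape(-1,1,2)))
E
python3 m2.py
```

```text
tray scene 642.0032348632812 -18.845703125 164.2494354248047 92.97245788574219 13.44516372680664
tray top 635.8905639648438 -19.73467254638672 161.46847534179688 93.76889038085938 13.537749290466309
(array([637.85422724, -20.21580338,   4.34950916]), np.float64(0.0947769847879945))
disc scene [295.23809524 167.76190476] [432.13335708  -3.67574314 114.        ]
hex width by angle mod 60: {0: np.float64(61.0), 5: np.float64(61.6), 10: np.float64(61.8), 15: np.float64(62.4), 20: np.float64(62.6), 25: np.float64(62.4), 30: np.float64(61.7), 35: np.float64(60.9), 40: np.float64(60.0), 45: np.float64(59.6), 50: np.float64(60.0), 55: np.float64(60.3)} [451.37980305  -1.42325545]
hex width by angle mod 60: {0: np.float64(32.9), 5: np.float64(33.1), 10: np.float64(33.0), 15: np.float64(32.9), 20: np.float64(32.7), 25: np.float64(32.2), 30: np.float64(32.3), 35: np.float64(32.5), 40: np.float64(32.5), 45: np.float64(32.8), 50: np.float64(32.9), 55: np.float64(32.9)} [426.7596501   -3.09479887]
plug top (array([564.23765895,   9.23202023, 211.14841561]), np.float64(27.13431015302348))
body 3 ((429.9721374511719, -3.50897216796875), (62.63233184814453, 128.69338989257812), 56.4564208984375)
```

```bash
python3 - <<'E'
from m import *
t=cv2.imread("pics/top0.png")[210:255,325:370]; s=cv2.imread("pics/scene0.png")[155:200,273:318]
cv2.imwrite("pics/hex.png",np.hstack([cv2.resize(x,(400,400),interpolation=cv2.INTER_CUBIC) for x in(t,s)]))
E
```

```text
(no output)
```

View pics/hex.png

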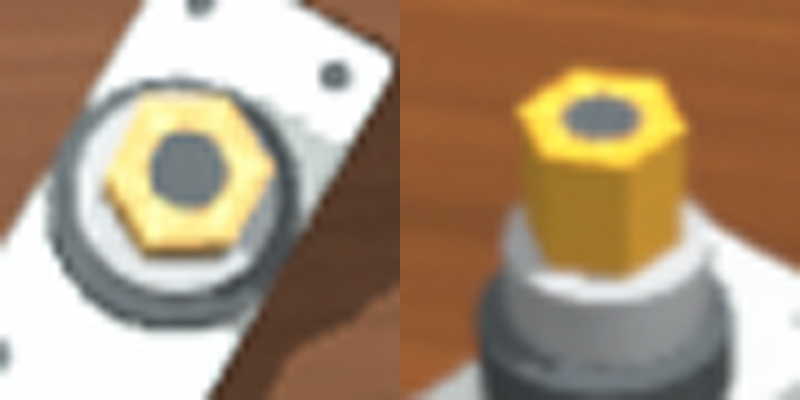

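The left panel shows the hexagon's corners at (105,175), (145,95), (235,97), (275,168), (232,245) and (145,248), with the disc at (188,170). In the scene panel the disc is at (601,117).

```bash
python3 - <<'E'
from m import *
V=np.array([(105,175),(145,95),(235,97),(275,168),(232,245),(145,248)])/400*45+[325,210]-.5
W=np.array([onz("top",v,114)[:2] for v in V]); c=W.mean(0); print(c, np.linalg.norm(W-c,axis=1))
a=np.rad2deg(np.arctan2(*(W-c).T[::-1]))%60; z=np.exp(6j*np.deg2rad(a)).mean(); print(a,"vertex mod60",np.rad2deg(np.angle(z))/6%60)
pt=np.array((188,170))/400*45+[325,210]-.5; ps=np.array((201,117))/400*45+[273,155]-.5
print("plug top tri",tri(ps,pt),onz("top",pt,114))
# body corners at z=34, from top
s=cv2.imread("pics/scene0.png")
E
```

```text
[429.62773626  -5.04680814] [19.79855094 20.74734514 20.67720605 20.02784412 19.8863204  20.94168618]
[29.34299517 26.26196466 24.87241964 28.7977801  25.84543759 26.3210723 ] vertex mod60 26.903518467402424
plug top tri (array([430.06550895,  -4.57924757, 112.70630302]), np.float64(0.446806155433097)) [429.91147812  -4.71240504 114.        ]
```

```bash
cat > go.py <<'E'
import sys
from cell import ctrl
import numpy as np
from scipy.spatial.transform import Rotation as Ro
def go(*goal,yaw=None):
    s=ctrl.read_state(); R=Ro.from_euler("xyz",s["tool_rot"]); p=s["eef_pos"]; g=np.array(goal)
    print("t",round(s["clock"],2),"p",p.round(1),"rot",np.rad2deg(s["tool_rot"]).round(2),"F",s["force"].round(1),"w",round(s["width"],1),"gf",round(s["gripper_force"],1),"q",s["qpos"].round(2))
    print("shift now (tool, mm):",(R.inv().apply(g-p)).round(1))
    T=Ro.from_euler("xyz",[np.pi,0,np.deg2rad(yaw)]) if yaw is not None else R
    print("turn deg:",np.rad2deg((R.inv()*T).as_rotvec()).round(2),"shift after turn:",T.inv().apply(g-p).round(1))
if __name__=="__main__":
    a=[float(x) for x in sys.argv[1:]]; go(*a[:3],yaw=a[3])
E
```

Emit:
{"fn": "carry_out", "kwargs": {
  "deltas": [0, 0, 0, 0.048, 0.0144, 0, -1, 0, 0, 0, 0.048, 0.0144, 0, -1, 0, 0, 0, 0.048, 0.0144, 0, -1, 0, 0, 0, 0.048, 0.0144, 0, -1, 0, 0, 0, 0.048, 0.0144, 0, -1, 0, 0, -10, 0, 0, 0, -1, 0, 0, -10, 0, 0, 0, -1, 0, 0, -10, 0, 0, 0, -1, 0, 0, -10, 0, 0, 0, -1, 0, 0, -10, 0, 0, 0, -1, 0, 0, -10, 0, 0, 0, -1, 0, 0, -10, 0, 0, 0, -1]
}}

```text
clock: 1.6
eef_pos: [437.3, -622.2, 230.5]
tool_rot: [-3.141, -0.001, 1.519]
force: [-0.3, 0.1, 0.0]
width: 85.5
gripper_force: 0.0
```

Emit:
{"fn": "carry_out", "kwargs": {
  "deltas": [0, 0, -10, 0, 0, 0, -1, 0, 0, -10, 0, 0, 0, -1, 0, 0, -10, 0, 0, 0, -1, 0, 0, -10, 0, 0, 0, -1, 0, 0, -10, 0, 0, 0, -1, 0, 0, -10, 0, 0, 0, -1]
}}

```text
clock: 2.35
eef_pos: [437.2, -622.2, 230.5]
tool_rot: [3.141, -0.001, 2.566]
force: [-0.3, -0.1, 0.1]
width: 85.6
gripper_force: 0.0
```

```bash
python3 go.py 430 -4.5 180 147
```

```text
t 2.35 p [ 437.2 -622.2  230.5] rot [ 1.7998e+02 -8.0000e-02  1.4704e+02] F [-0.3 -0.1  0.1] w 85.6 gf 0.0 q [ 1.15  0.85 -0.51  1.13  0.39  1.26  1.66]
shift now (tool, mm): [342.  514.4  51.1]
turn deg: [ 0.02 -0.08  0.04] shift after turn: [342.5 514.2  50.5]
```

Emit:
{"fn": "carry_out", "kwargs": {
  "deltas": [0, 0, 0, 0.0285, 0.0429, 0, -1, 0, 0, 0, 0.0285, 0.0429, 0, -1, 0, 0, 0, 0.0285, 0.0429, 0, -1, 0, 0, 0, 0.0285, 0.0429, 0, -1, 0, 0, 0, 0.0285, 0.0429, 0, -1, 0, 0, 0, 0.0285, 0.0429, 0, -1, 0, 0, 0, 0.0285, 0.0429, 0, -1, 0, 0, 0, 0.0285, 0.0429, 0, -1, 0, 0, 0, 0.0285, 0.0429, 0, -1, 0, 0, 0, 0.0285, 0.0429, 0, -1, 0, 0, 0, 0.0285, 0.0429, 0, -1, 0, 0, 0, 0.0285, 0.0429, 0, -1]
}}

```text
clock: 3.85
eef_pos: [433.9, -3.0, 231.3]
tool_rot: [-3.142, 0.0, 2.56]
force: [1.7, 0.7, -0.5]
width: 85.1
gripper_force: 0.0
```

```bash
python3 go.py 430 -4.5 84 147
```

```text
t 3.85 p [433.9  -3.  231.3] rot [-1.8000e+02  1.0000e-02  1.4669e+02] F [ 1.7  0.7 -0.5] w 85.1 gf 0.0 q [ 0.4   0.37 -0.62  2.08  0.31  0.78  0.59]
shift now (tool, mm): [  2.4  -3.4 147.3]
turn deg: [-0.    0.01 -0.31] shift after turn: [  2.4  -3.4 147.3]
```

Emit:
{"fn": "carry_out", "kwargs": {
  "deltas": [0, 0, 0, 0, 0, 0.04, -1, 0, 0, 0, 0, 0, 0.04, -1, 0, 0, 0, 0, 0, 0, -1, 0, 0, 0, 0, 0, 0, -1]
}}

```text
clock: 4.35
eef_pos: [434.8, -4.2, 152.2]
tool_rot: [3.141, 0.001, 2.561]
force: [0.4, 0.3, 0.1]
width: 85.3
gripper_force: 0.0
```

```bash
python3 go.py 430 -4.5 84 147; python3 -c "
from h import *
a=ctrl.get_image('top')[195:275,300:400];b=ctrl.get_image('scene')[130:210,250:350]
cv2.imwrite('pics/pre.png',np.hstack([cv2.resize(x,(400,320)) for x in(a,b)])[:,:,::-1])"
```

```text
t 4.35 p [434.8  -4.2 152.2] rot [1.7996e+02 4.0000e-02 1.4672e+02] F [0.4 0.3 0.1] w 85.3 gf 0.0 q [ 0.31  0.5  -0.52  2.17  0.45  0.58  0.46]
shift now (tool, mm): [ 3.9 -2.9 68.1]
turn deg: [ 0.04  0.04 -0.28] shift after turn: [ 3.9 -2.8 68.2]
```

View pics/pre.png

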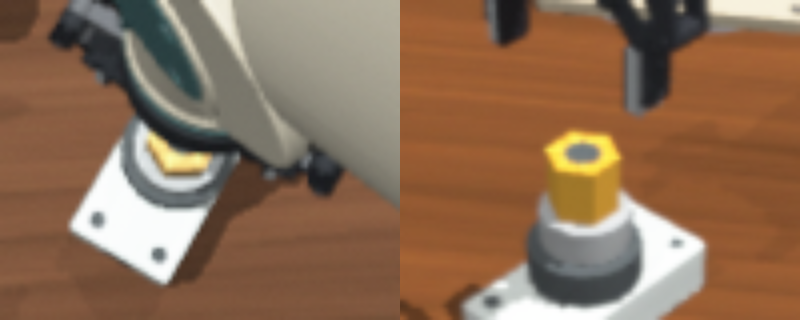

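The fingers straddle the plug (scene tips near (505,40) and (645,105), plug at (583,155)). I correct by about 4 mm and descend.

Emit:
{"fn": "carry_out", "kwargs": {
  "deltas": [0, 0, 0, 0.004, -0.003, 0, -1, 0, 0, 0, 0, 0, 0.03, -1, 0, 0, 0, 0, 0, 0.025, -1, 0, 0, 0, 0, 0, 0.013, -1, 0, 0, 0, 0, 0, 0, -1, 0, 0, 0, 0, 0, 0, -1, 0, 0, 0, 0, 0, 0, 1, 0, 0, 0, 0, 0, 0, 1, 0, 0, 0, 0, 0, 0, 1, 0, 0, 0, 0, 0, 0, 1, 0, 0, 0, 0, 0, 0, 1, 0, 0, 0, 0, 0, 0, 1]
}}

```text
clock: 5.95
eef_pos: [429.8, -4.4, 83.9]
tool_rot: [3.141, 0.001, 2.561]
force: [-1.0, 0.9, 4.8]
width: 33.2
gripper_force: 59.2
```

```bash
python3 go.py 430 -4.5 84 147; python3 -c "
from h import *
b=ctrl.get_image('scene')[120:210,245:357]
cv2.imwrite('pics/grip1.png',cv2.resize(b,(672,540))[:,:,::-1])"
```

```text
t 5.95 p [429.8  -4.4  83.9] rot [1.7994e+02 7.0000e-02 1.4673e+02] F [-1.   0.9  4.8] w 33.2 gf 59.2 q [ 0.2   0.62 -0.37  2.23  0.6   0.38  0.32]
shift now (tool, mm): [-0.2  0.  -0.1]
turn deg: [ 0.06  0.07 -0.27] shift after turn: [-0.2  0.  -0.1]
```

View pics/grip1.png

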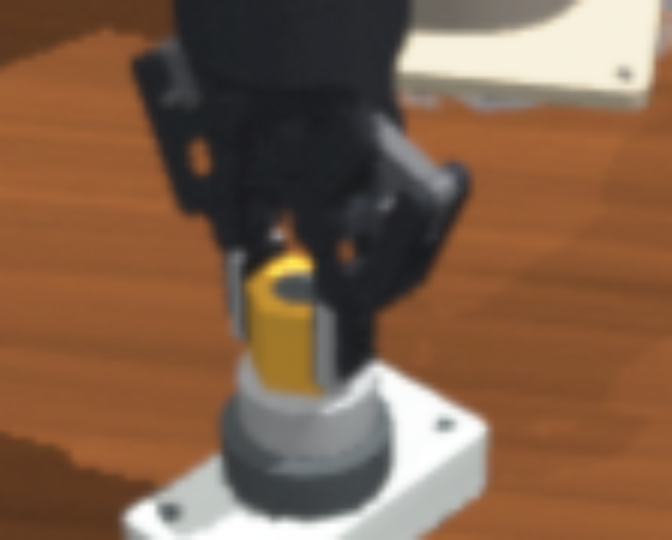

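The plug is gripped (width 33.2), but this low the fingertips could meet the dish rim. I regrip 7 mm higher before lifting.

Emit:
{"fn": "carry_out", "kwargs": {
  "deltas": [0, 0, 0, 0, 0, 0, -0.2, 0, 0, 0, 0, 0, 0, -0.2, 0, 0, 0, 0, 0, 0, -0.2, 0, 0, 0, 0, 0, -0.007, -0.2, 0, 0, 0, 0, 0, 0, 1, 0, 0, 0, 0, 0, 0, 1, 0, 0, 0, 0, 0, 0, 1, 0, 0, 0, 0, 0, 0, 1, 0, 0, 0, 0, 0, -0.01, 1, 0, 0, 0, 0, 0, -0.02, 1, 0, 0, 0, 0, 0, -0.03, 1, 0, 0, 0, 0, 0, 0, 1]
}}

```text
clock: 7.5
eef_pos: [430.4, -4.7, 151.9]
tool_rot: [3.139, 0.003, 2.56]
force: [0.7, -0.1, -3.1]
width: 33.2
gripper_force: 60.4
```

```bash
python3 go.py 636 -230 151 147
```

```text
t 7.5 p [430.4  -4.7 151.9] rot [179.87   0.18 146.68] F [ 0.7 -0.1 -3.1] w 33.2 gf 60.4 q [ 0.32  0.5  -0.52  2.18  0.46  0.57  0.44]
shift now (tool, mm): [-295.5  -75.3    1.7]
turn deg: [ 0.13  0.18 -0.32] shift after turn: [-295.1  -76.9    0.9]
```

Emit:
{"fn": "carry_out", "kwargs": {
  "deltas": [0, 0, 0, -0.0369, -0.0095, 0, 1, 0, 0, 0, -0.0369, -0.0095, 0, 1, 0, 0, 0, -0.0369, -0.0095, 0, 1, 0, 0, 0, -0.0369, -0.0095, 0, 1, 0, 0, 0, -0.0369, -0.0095, 0, 1, 0, 0, 0, -0.0369, -0.0095, 0, 1, 0, 0, 0, -0.0369, -0.0095, 0, 1, 0, 0, 0, -0.0369, -0.0095, 0, 1, 0, 0, 0, 0, 0, 0.04, 1, 0, 0, 0, 0, 0, 0.04, 1, 0, 0, 0, 0, 0, 0, 1, 0, 0, 0, 0, 0, 0, 1]
}}

```text
clock: 9.0
eef_pos: [634.8, -230.1, 70.8]
tool_rot: [3.141, 0.001, 2.561]
force: [1.5, -0.2, -2.1]
width: 32.4
gripper_force: 60.3
```

```bash
python3 go.py 636 -230 17 147; python3 -c "
from h import *
b=ctrl.get_image('scene')[170:300,80:240]
cv2.imwrite('pics/dish.png',cv2.resize(b,(640,520))[:,:,::-1])"
```

```text
t 9.0 p [ 634.8 -230.1   70.8] rot [1.7997e+02 4.0000e-02 1.4673e+02] F [ 1.5 -0.2 -2.1] w 32.4 gf 60.3 q [ 0.58  0.89 -0.49  1.55  0.52  0.82  0.88]
shift now (tool, mm): [-0.9  0.7 53.8]
turn deg: [ 0.03  0.04 -0.27] shift after turn: [-0.9  0.7 53.8]
```

View pics/dish.png

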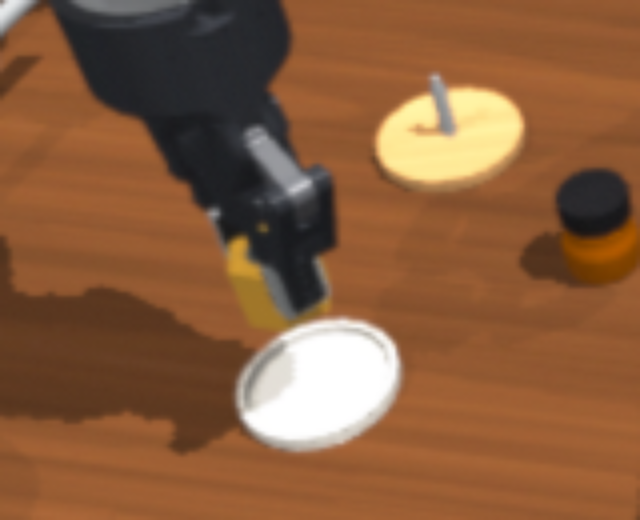

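```bash
python3 -c "
from h import *
for P in((635,-230,60),(636,-230,3),(640.4,-227.8,10)): print((proj('scene',P)-[80,170])*4)
print((proj('scene',(458,-238,50))-[80,170])*4)"
```

```text
[289.97342467 298.96805978]
[321.2300682  381.71473392]
[317.61026894 379.94072688]
[433.42533557  72.75241692]
```

The plug is above the dish: underside near crop (279,315), dish centre (318,381), which matches within about 4 mm. I lower it, the last part slowly.

Emit:
{"fn": "carry_out", "kwargs": {
  "deltas": [0, 0, 0, -0.001, -0.001, 0.02, 1, 0, 0, 0, 0, 0, 0.02, 1, 0, 0, 0, 0, 0, 0.01, 1, 0, 0, 0, 0, 0, 0.003, 1, 0, 0, 0, 0, 0, 0, 1, 0, 0, 0, 0, 0, 0, 1]
}}

```text
clock: 9.8
eef_pos: [635.1, -231.7, 17.9]
tool_rot: [3.141, 0.001, 2.561]
force: [0.9, -0.6, -3.0]
width: 32.7
gripper_force: 60.5
```

Emit:
{"fn": "carry_out", "kwargs": {
  "deltas": [0, 0, 0, 0, 0, 0.002, 1, 0, 0, 0, 0, 0, 0, 1]
}}

```text
clock: 10.05
eef_pos: [634.5, -231.7, 15.4]
tool_rot: [-3.142, 0.0, 2.561]
force: [-0.3, -0.2, -2.8]
width: 32.6
gripper_force: 60.5
```

Emit:
{"fn": "carry_out", "kwargs": {
  "deltas": [0, 0, 0, 0, 0, 0.001, 1, 0, 0, 0, 0, 0, 0, 1]
}}

```text
clock: 10.3
eef_pos: [634.6, -231.6, 14.3]
tool_rot: [-3.142, 0.0, 2.561]
force: [-0.9, 0.3, -3.2]
width: 32.5
gripper_force: 60.5
```

Emit:
{"fn": "carry_out", "kwargs": {
  "deltas": [0, 0, 0, 0, 0, 0.001, 1, 0, 0, 0, 0, 0, 0, 1]
}}

```text
clock: 10.55
eef_pos: [634.6, -231.7, 14.2]
tool_rot: [-3.141, 0.0, 2.561]
force: [-2.4, 1.2, 5.1]
width: 33.2
gripper_force: 61.3
```

Emit:
{"fn": "carry_out", "kwargs": {
  "deltas": [0, 0, 0, 0, 0, 0, -0.2, 0, 0, 0, 0, 0, 0, -0.2, 0, 0, 0, 0, 0, 0, -0.2, 0, 0, 0, 0, 0, -0.02, -0.2, 0, 0, 0, 0, 0, -0.05, -1, 0, 0, 0, 0, 0, -0.05, -1, 0, 0, 0, 0, 0, 0, -1, 0, 0, 0, 0, 0, 0, -1]
}}

```text
clock: 11.55
eef_pos: [634.4, -231.9, 134.1]
tool_rot: [-3.141, 0.001, 2.561]
force: [-0.3, -0.3, -1.0]
width: 85.1
gripper_force: 0.0
```

```bash
python3 go.py 430 -4 135 147; python3 -c "
from h import *
b=ctrl.get_image('scene');cv2.imwrite('pics/scene1.png',b[:,:,::-1])
print((proj('scene',(634.6,-231.7,37))),proj('scene',(638,-229,37)))
hs=cv2.cvtColor(b,cv2.COLOR_RGB2HSV);m=cv2.inRange(hs,np.array((18,110,110)),np.array((38,255,255)));w=np.zeros_like(m);w[225:290,130:190]=1
c=cv2.findNonZero(m*w);print(cv2.boundingRect(c),c.mean((0,1)))
cv2.imwrite('pics/p2.png',cv2.resize(b[150:300,120:340],(792,540))[:,:,::-1])"
```

```text
t 11.55 p [ 634.4 -231.9  134.1] rot [-1.7998e+02  4.0000e-02  1.4671e+02] F [-0.3 -0.3 -1. ] w 85.1 gf 0.0 q [ 0.6   0.82 -0.53  1.52  0.48  0.93  0.91]
shift now (tool, mm): [295.9  78.3  -1.1]
turn deg: [-0.02  0.04 -0.29] shift after turn: [295.5  79.8  -0.9]
[155.07678164 252.91918705] [155.6060971  254.46985918]
(145, 246, 23, 26) [156.54146341 259.2097561 ]
```

View pics/p2.png

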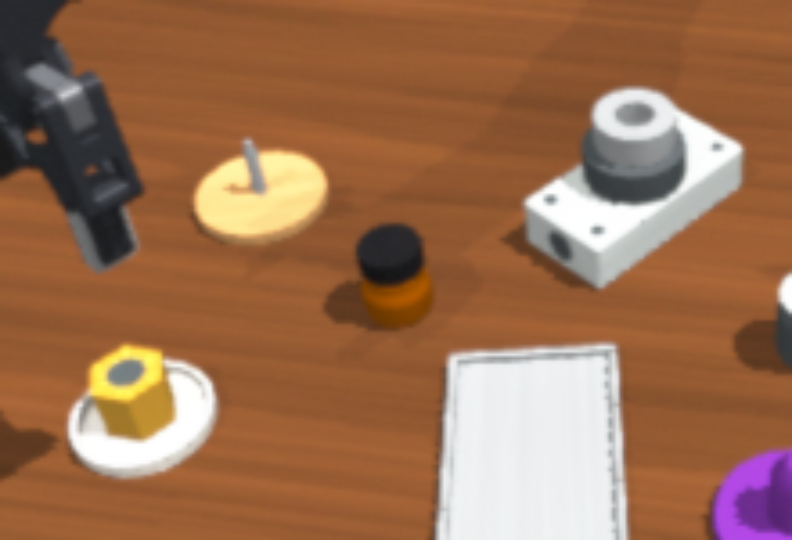

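The plug stands flat in the dish (top disc (155,254)). The collars are undisturbed, with the small collar's top at about (296,182). Next is the small collar.

Emit:
{"fn": "carry_out", "kwargs": {
  "deltas": [0, 0, 0, 0.037, 0.0098, 0, -1, 0, 0, 0, 0.037, 0.0098, 0, -1, 0, 0, 0, 0.037, 0.0098, 0, -1, 0, 0, 0, 0.037, 0.0098, 0, -1, 0, 0, 0, 0.037, 0.0098, 0, -1, 0, 0, 0, 0.037, 0.0098, 0, -1, 0, 0, 0, 0.037, 0.0098, 0, -1, 0, 0, 0, 0.037, 0.0098, 0, -1, 0, 0, 0, 0, 0, 0.02, -1, 0, 0, 0, 0, 0, 0, -1]
}}

```text
clock: 12.85
eef_pos: [428.5, -3.6, 112.1]
tool_rot: [-3.139, -0.003, 2.562]
force: [-0.7, -0.7, 0.5]
width: 85.7
gripper_force: 0.0
```

```bash
python3 go.py 430 -4 58 147; python3 -c "
from h import *
for x in((430,-4,80),(430,-4,34)): print(proj('scene',x),proj('top',x))
"
```

```text
t 12.85 p [428.5  -3.6 112.1] rot [-179.86   -0.19  146.78] F [-0.7 -0.7  0.5] w 85.7 gf 0.0 q [ 0.26  0.57 -0.45  2.21  0.54  0.47  0.37]
shift now (tool, mm): [-1.7  0.6 54.1]
turn deg: [-0.14 -0.19 -0.22] shift after turn: [-1.5  0.5 54.1]
[295.60156381 180.15040744] [344.40121378 230.91640271]
[296.01867718 196.62487025] [343.28089289 233.78377072]
```

Emit:
{"fn": "carry_out", "kwargs": {
  "deltas": [0, 0, 0, -0.0015, 0.0005, 0.02, -1, 0, 0, 0, 0, 0, 0.02, -1, 0, 0, 0, 0, 0, 0.01, -1, 0, 0, 0, 0, 0, 0.004, -1, 0, 0, 0, 0, 0, 0, -1, 0, 0, 0, 0, 0, 0, 1, 0, 0, 0, 0, 0, 0, 1, 0, 0, 0, 0, 0, 0, 1, 0, 0, 0, 0, 0, 0, 1, 0, 0, 0, 0, 0, 0, 1]
}}

```text
clock: 14.1
eef_pos: [432.2, -3.9, 60.3]
tool_rot: [3.141, 0.002, 2.56]
force: [-2.1, 0.2, 10.9]
width: 48.1
gripper_force: 60.0
```

Emit:
{"fn": "carry_out", "kwargs": {
  "deltas": [0, 0, 0, 0, 0, -0.005, 1, 0, 0, 0, 0, 0, -0.015, 1, 0, 0, 0, 0, 0, -0.03, 1, 0, 0, 0, 0, 0, 0, 1, 0, 0, 0, 0, 0, 0, 1]
}}

```text
clock: 14.72
eef_pos: [431.3, -4.5, 108.9]
tool_rot: [-3.141, -0.0, 2.56]
force: [-0.4, 0.6, -3.2]
width: 48.4
gripper_force: 62.5
```

```bash
python3 go.py 458 -238 108 147; python3 -c "
from h import *
b=ctrl.get_image('scene')[110:240,240:370]
cv2.imwrite('pics/grip2.png',cv2.resize(b,(520,520))[:,:,::-1])"
```

```text
t 14.72 p [431.3  -4.5 108.9] rot [-1.7997e+02 -2.0000e-02  1.4668e+02] F [-0.4  0.6 -3.2] w 48.4 gf 62.5 q [ 0.26  0.58 -0.45  2.21  0.56  0.46  0.36]
shift now (tool, mm): [-150.6 -180.5    0.9]
turn deg: [-0.03 -0.02 -0.32] shift after turn: [-149.6 -181.3    0.9]
```

View pics/grip2.png

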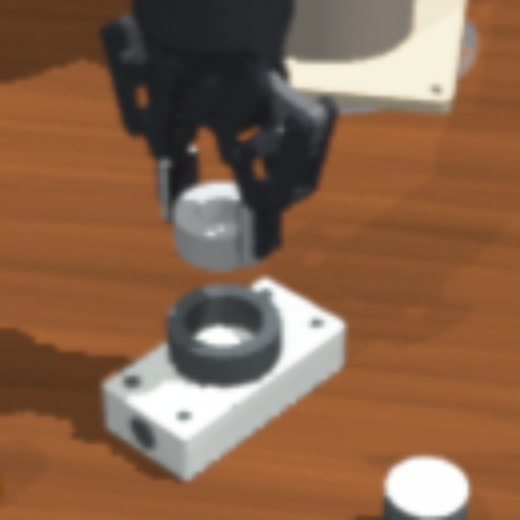

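The small collar is cleanly in the fingers and the large collar stayed (crop (225,330)). On to the thin post.

Emit:
{"fn": "carry_out", "kwargs": {
  "deltas": [0, 0, 0, -0.025, -0.0301, 0, 1, 0, 0, 0, -0.025, -0.0301, 0, 1, 0, 0, 0, -0.025, -0.0301, 0, 1, 0, 0, 0, -0.025, -0.0301, 0, 1, 0, 0, 0, -0.025, -0.0301, 0, 1, 0, 0, 0, -0.025, -0.0301, 0, 1, 0, 0, 0, 0, 0, 0.03, 1, 0, 0, 0, 0, 0, 0, 1, 0, 0, 0, 0, 0, 0, 1]
}}

```text
clock: 15.9
eef_pos: [457.9, -236.3, 79.2]
tool_rot: [3.141, -0.001, 2.562]
force: [0.2, 0.2, -2.5]
width: 48.5
gripper_force: 63.0
```

```bash
python3 go.py 458 -238 62 147; python3 -c "
from h import *
b=ctrl.get_image('scene')[130:240,140:250]
cv2.imwrite('pics/thin.png',cv2.resize(b,(550,550))[:,:,::-1])
p=ctrl.read_state()['eef_pos']
print((proj('scene',p-[0,0,2.3])-[140,130])*5, (proj('scene',p+[0,0,19.7])-[140,130])*5,(proj('scene',(458,-238,50))-[140,130])*5,(proj('scene',(458,-238,10))-[140,130])*5)"
```

```text
t 15.9 p [ 457.9 -236.3   79.2] rot [ 1.7998e+02 -7.0000e-02  1.4681e+02] F [ 0.2  0.2 -2.5] w 48.5 gf 63.0 q [ 0.74  0.72 -0.48  2.01  0.61  0.56  0.82]
shift now (tool, mm): [-1.  -1.4 17.2]
turn deg: [ 0.02 -0.07 -0.19] shift after turn: [-1.  -1.4 17.2]
[231.6686631  241.98451746] [220.6266362  200.31283881] [241.78166946 290.94052115] [260.1477113  359.91861532]
```

View pics/thin.png

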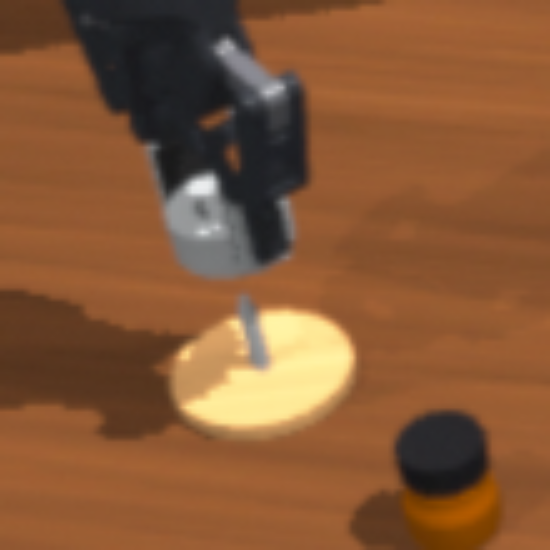

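The collar hangs over the post: post top at crop (243,300), collar centre x about 234, consistent with the bias of this view. I lower slowly and watch the force.

Emit:
{"fn": "carry_out", "kwargs": {
  "deltas": [0, 0, 0, -0.001, -0.0014, 0.01, 1, 0, 0, 0, 0, 0, 0.01, 1, 0, 0, 0, 0, 0, 0.008, 1, 0, 0, 0, 0, 0, 0.006, 1, 0, 0, 0, 0, 0, 0, 1, 0, 0, 0, 0, 0, 0, 1]
}}

```text
clock: 16.7
eef_pos: [458.2, -239.1, 45.4]
tool_rot: [3.141, 0.0, 2.561]
force: [0.3, 0.7, -2.2]
width: 48.1
gripper_force: 63.0
```

Emit:
{"fn": "carry_out", "kwargs": {
  "deltas": [0, 0, 0, 0, 0, 0.008, 1, 0, 0, 0, 0, 0, 0.01, 1, 0, 0, 0, 0, 0, 0.007, 1, 0, 0, 0, 0, 0, 0.003, 1, 0, 0, 0, 0, 0, 0, 1, 0, 0, 0, 0, 0, 0, 1]
}}

```text
clock: 17.45
eef_pos: [458.2, -239.1, 17.5]
tool_rot: [3.141, 0.0, 2.561]
force: [0.5, 0.3, -2.7]
width: 48.5
gripper_force: 63.0
```

Emit:
{"fn": "carry_out", "kwargs": {
  "deltas": [0, 0, 0, 0, 0, 0.003, 1, 0, 0, 0, 0, 0, 0, 1, 0, 0, 0, 0, 0, 0.001, 1, 0, 0, 0, 0, 0, 0, 1]
}}

```text
clock: 17.95
eef_pos: [458.0, -239.1, 13.3]
tool_rot: [3.142, -0.0, 2.561]
force: [0.1, 0.0, -0.9]
width: 48.3
gripper_force: 63.0
```

Emit:
{"fn": "carry_out", "kwargs": {
  "deltas": [0, 0, 0, 0, 0, 0.001, 1, 0, 0, 0, 0, 0, 0, 1]
}}

```text
clock: 18.2
eef_pos: [458.1, -239.1, 12.5]
tool_rot: [-3.142, 0.0, 2.561]
force: [-0.4, 0.1, 1.1]
width: 48.4
gripper_force: 63.2
```

Emit:
{"fn": "carry_out", "kwargs": {
  "deltas": [0, 0, 0, 0, 0, 0, -0.2, 0, 0, 0, 0, 0, 0, -0.4, 0, 0, 0, 0, 0, 0, -1, 0, 0, 0, 0, 0, 0, -1, 0, 0, 0, 0, 0, -0.02, -1, 0, 0, 0, 0, 0, -0.05, -1, 0, 0, 0, 0, 0, -0.04, -1, 0, 0, 0, 0, 0, 0, -1, 0, 0, 0, 0, 0, 0, -1]
}}

```text
clock: 19.32
eef_pos: [457.4, -239.3, 121.9]
tool_rot: [-3.141, -0.001, 2.56]
force: [-0.6, 0.4, 0.1]
width: 85.7
gripper_force: 0.0
```

```bash
python3 go.py 430 -3.5 90 146.7
```

```text
t 19.32 p [ 457.4 -239.3  121.9] rot [-1.7997e+02 -3.0000e-02  1.4670e+02] F [-0.6  0.4  0.1] w 85.7 gf 0.0 q [ 0.79  0.65 -0.55  1.98  0.55  0.66  0.88]
shift now (tool, mm): [152.3 182.   31.9]
turn deg: [-0.03 -0.03 -0.  ] shift after turn: [152.3 182.   31.9]
```

Emit:
{"fn": "carry_out", "kwargs": {
  "deltas": [0, 0, 0, 0.0254, 0.0303, 0, -1, 0, 0, 0, 0.0254, 0.0303, 0, -1, 0, 0, 0, 0.0254, 0.0303, 0, -1, 0, 0, 0, 0.0254, 0.0303, 0, -1, 0, 0, 0, 0.0254, 0.0303, 0, -1, 0, 0, 0, 0.0254, 0.0303, 0, -1, 0, 0, 0, 0, 0, 0.03, -1, 0, 0, 0, 0, 0, 0, -1, 0, 0, 0, 0, 0, 0, -1]
}}

```text
clock: 20.45
eef_pos: [429.9, -3.8, 92.1]
tool_rot: [-3.141, -0.001, 2.56]
force: [-1.0, -0.4, 0.2]
width: 85.5
gripper_force: 0.0
```

```bash
python3 go.py 430 -3.5 38 146.7; python3 -c "
from h import *
b=ctrl.get_image('scene')
cv2.imwrite('pics/q.png',np.hstack([cv2.resize(b[120:235,245:345],(400,460)),cv2.resize(b[160:250,150:250],(400,460))])[:,:,::-1])"
```

```text
t 20.45 p [429.9  -3.8  92.1] rot [-1.7994e+02 -7.0000e-02  1.4669e+02] F [-1.  -0.4  0.2] w 85.5 gf 0.0 q [ 0.24  0.61 -0.42  2.23  0.61  0.42  0.3 ]
shift now (tool, mm): [ 0.1  0.3 54.1]
turn deg: [-0.06 -0.07 -0.01] shift after turn: [ 0.1  0.3 54.1]
```

View pics/q.png

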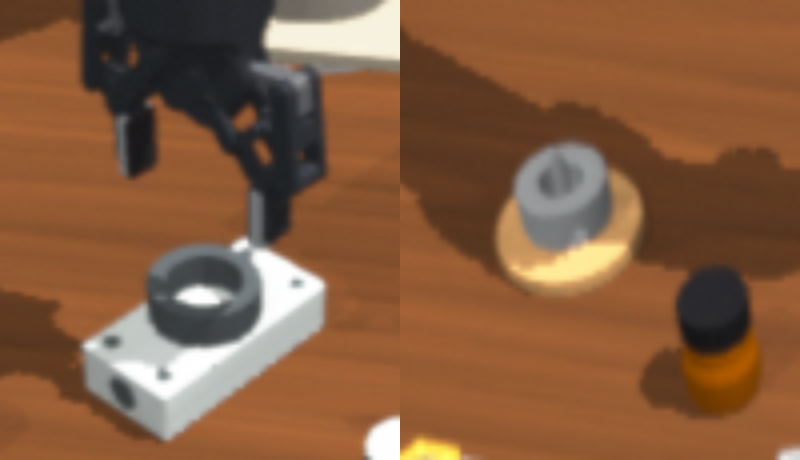

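The small collar sits flat around the thin post (right panel (563,195)). The open fingers straddle the large collar (left panel (205,295)), so I descend and grip.

Emit:
{"fn": "carry_out", "kwargs": {
  "deltas": [0, 0, 0, 0, 0, 0.02, -1, 0, 0, 0, 0, 0, 0.02, -1, 0, 0, 0, 0, 0, 0.01, -1, 0, 0, 0, 0, 0, 0.003, -1, 0, 0, 0, 0, 0, 0, -1, 0, 0, 0, 0, 0, 0, 1, 0, 0, 0, 0, 0, 0, 1, 0, 0, 0, 0, 0, 0, 1, 0, 0, 0, 0, 0, 0, 1, 0, 0, 0, 0, 0, 0, 1]
}}

```text
clock: 21.75
eef_pos: [431.1, -3.2, 40.6]
tool_rot: [3.14, 0.002, 2.562]
force: [-1.7, 1.4, 12.6]
width: 61.6
gripper_force: 62.0
```

Emit:
{"fn": "carry_out", "kwargs": {
  "deltas": [0, 0, 0, 0, 0, -0.005, 1, 0, 0, 0, 0, 0, -0.015, 1, 0, 0, 0, 0, 0, -0.03, 1, 0, 0, 0, 0, 0, -0.02, 1, 0, 0, 0, 0, 0, 0, 1, 0, 0, 0, 0, 0, 0, 1]
}}

```text
clock: 22.5
eef_pos: [429.9, -3.8, 108.8]
tool_rot: [-3.141, -0.001, 2.56]
force: [-1.1, 0.2, -3.2]
width: 61.1
gripper_force: 66.3
```

```bash
python3 go.py 619.5 243 109 146.7
```

```text
t 22.5 p [429.9  -3.8 108.8] rot [-1.7996e+02 -4.0000e-02  1.4669e+02] F [-1.1  0.2 -3.2] w 61.1 gf 66.3 q [ 0.29  0.58 -0.49  2.21  0.6   0.48  0.31]
shift now (tool, mm): [-22.9 310.4  -0.5]
turn deg: [-0.04 -0.04 -0.01] shift after turn: [-2.300e+01  3.104e+02 -2.000e-01]
```

Emit:
{"fn": "carry_out", "kwargs": {
  "deltas": [0, 0, 0, -0.0029, 0.0388, 0, 1, 0, 0, 0, -0.0029, 0.0388, 0, 1, 0, 0, 0, -0.0029, 0.0388, 0, 1, 0, 0, 0, -0.0029, 0.0388, 0, 1, 0, 0, 0, -0.0029, 0.0388, 0, 1, 0, 0, 0, -0.0029, 0.0388, 0, 1, 0, 0, 0, -0.0029, 0.0388, 0, 1, 0, 0, 0, -0.0029, 0.0388, 0, 1, 0, 0, 0, 0, 0, 0.03, 1, 0, 0, 0, 0, 0, 0, 1, 0, 0, 0, 0, 0, 0, 1]
}}

```text
clock: 23.88
eef_pos: [619.6, 242.6, 78.7]
tool_rot: [-3.14, -0.0, 2.561]
force: [0.7, 1.3, -1.9]
width: 60.9
gripper_force: 66.7
```

```bash
python3 go.py 619.5 243 60 146.7; python3 -c "
from h import *
b=ctrl.get_image('scene')[190:320,350:480]
cv2.imwrite('pics/thick.png',cv2.resize(b,(520,520))[:,:,::-1])
p=ctrl.read_state()['eef_pos']
print((proj('scene',p-[0,0,3])-[350,190])*4, (proj('scene',p+[0,0,21])-[350,190])*4,(proj('scene',(619.5,243,50))-[350,190])*4,(proj('scene',(619.5,243,10))-[350,190])*4)"
```

```text
t 23.88 p [619.6 242.6  78.7] rot [-1.7990e+02 -3.0000e-02  1.4671e+02] F [ 0.7  1.3 -1.9] w 60.9 gf 66.7 q [-0.14  0.87 -0.49  1.58  0.52  0.82  0.15]
shift now (tool, mm): [ 0.3  0.3 18.7]
turn deg: [-0.1  -0.03  0.01] shift after turn: [ 0.3  0.2 18.7]
[274.40688734 294.98526698] [285.72554812 257.38710024] [262.61176885 333.24072606] [245.86374808 388.90975611]
```

View pics/thick.png

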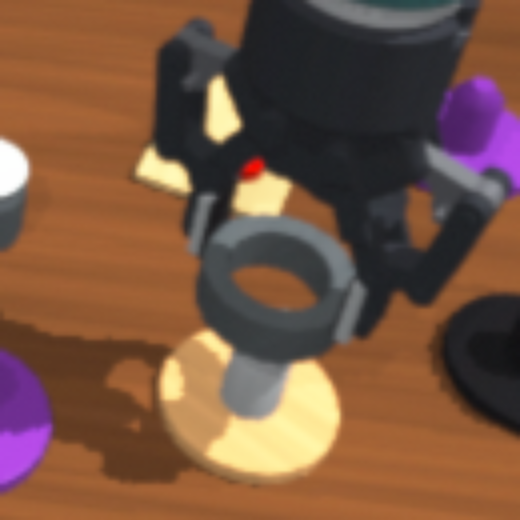

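The collar is over the wooden thick-post stand: collar top near crop (278,262), post foot (250,400), offset within about 3 mm. I lower in stages.

Emit:
{"fn": "carry_out", "kwargs": {
  "deltas": [0, 0, 0, 0, 0, 0.01, 1, 0, 0, 0, 0, 0, 0.01, 1, 0, 0, 0, 0, 0, 0.008, 1, 0, 0, 0, 0, 0, 0.006, 1, 0, 0, 0, 0, 0, 0, 1, 0, 0, 0, 0, 0, 0, 1]
}}

```text
clock: 24.68
eef_pos: [620.3, 243.5, 45.5]
tool_rot: [3.141, 0.0, 2.561]
force: [-0.5, 0.3, -4.5]
width: 61.2
gripper_force: 66.7
```

Emit:
{"fn": "carry_out", "kwargs": {
  "deltas": [0, 0, 0, 0, 0, 0.008, 1, 0, 0, 0, 0, 0, 0.008, 1, 0, 0, 0, 0, 0, 0.007, 1, 0, 0, 0, 0, 0, 0.003, 1, 0, 0, 0, 0, 0, 0, 1, 0, 0, 0, 0, 0, 0, 1]
}}

```text
clock: 25.42
eef_pos: [620.3, 243.4, 19.6]
tool_rot: [3.141, 0.0, 2.561]
force: [0.1, 0.0, -3.1]
width: 60.8
gripper_force: 66.7
```

Emit:
{"fn": "carry_out", "kwargs": {
  "deltas": [0, 0, 0, 0, 0, 0.002, 1, 0, 0, 0, 0, 0, 0, 1]
}}

```text
clock: 25.68
eef_pos: [620.1, 243.2, 17.3]
tool_rot: [-3.141, 0.0, 2.561]
force: [0.5, -0.5, -2.9]
width: 60.8
gripper_force: 66.7
```

Emit:
{"fn": "carry_out", "kwargs": {
  "deltas": [0, 0, 0, 0, 0, 0.001, 1, 0, 0, 0, 0, 0, 0, 1]
}}

```text
clock: 25.92
eef_pos: [620.2, 243.3, 16.9]
tool_rot: [3.141, 0.0, 2.561]
force: [-1.7, -1.3, 2.2]
width: 61.2
gripper_force: 67.2
```

Emit:
{"fn": "carry_out", "kwargs": {
  "deltas": [0, 0, 0, 0, 0, 0.001, 1, 0, 0, 0, 0, 0, 0, 1]
}}

```text
clock: 26.18
eef_pos: [620.3, 243.3, 16.8]
tool_rot: [3.141, 0.001, 2.561]
force: [-3.7, -2.4, 9.8]
width: 61.0
gripper_force: 67.9
```

Emit:
{"fn": "carry_out", "kwargs": {
  "deltas": [0, 0, 0, 0, 0, 0, 0, 0, 0, 0, 0, 0, 0, -1, 0, 0, 0, 0, 0, 0, -1, 0, 0, 0, 0, 0, 0, -1, 0, 0, 0, 0, 0, -0.02, -1, 0, 0, 0, 0, 0, -0.05, -1, 0, 0, 0, 0, 0, -0.04, -1, 0, 0, 0, 0, 0, 0, -1, 0, 0, 0, 0, 0, 0, -1]
}}

```text
clock: 27.3
eef_pos: [620.1, 243.0, 125.9]
tool_rot: [3.142, 0.001, 2.561]
force: [0.5, 0.1, 0.0]
width: 85.5
gripper_force: 0.0
```

```bash
python3 go.py 430 -3.5 60 146.5; python3 - <<'E'
from h import *
from m2 import *
b=ctrl.get_image("top"); I["top"]=cv2.cvtColor(b,cv2.COLOR_RGB2HSV); cv2.imwrite("pics/top2.png",b[:,:,::-1])
c=comp("top",(344,233),(0,0,215),(180,30,255),win=40)
print("BODY now",cv2.minAreaRect(mapped("top",cv2.convexHull(c),34).astype(np.float32).reshape(-1,1,2)))
E
```

```text
t 27.3 p [620.1 243.  125.9] rot [1.8000e+02 3.0000e-02 1.4671e+02] F [0.5 0.1 0. ] w 85.5 gf 0.0 q [-0.12  0.82 -0.52  1.55  0.48  0.9   0.18]
shift now (tool, mm): [  23.6 -310.4   65.9]
turn deg: [0.   0.03 0.21] shift after turn: [  22.4 -310.5   65.9]
tray scene 642.0032348632812 -18.845703125 164.2494354248047 92.97245788574219 13.44516372680664
tray top 635.8905639648438 -19.73467254638672 161.46847534179688 93.76889038085938 13.537749290466309
(array([637.85422724, -20.21580338,   4.34950916]), np.float64(0.0947769847879945))
disc scene [295.23809524 167.76190476] [432.13335708  -3.67574314 114.        ]
hex width by angle mod 60: {0: np.float64(61.0), 5: np.float64(61.6), 10: np.float64(61.8), 15: np.float64(62.4), 20: np.float64(62.6), 25: np.float64(62.4), 30: np.float64(61.7), 35: np.float64(60.9), 40: np.float64(60.0), 45: np.float64(59.6), 50: np.float64(60.0), 55: np.float64(60.3)} [451.37980305  -1.42325545]
hex width by angle mod 60: {0: np.float64(32.9), 5: np.float64(33.1), 10: np.float64(33.0), 15: np.float64(32.9), 20: np.float64(32.7), 25: np.float64(32.2), 30: np.float64(32.3), 35: np.float64(32.5), 40: np.float64(32.5), 45: np.float64(32.8), 50: np.float64(32.9), 55: np.float64(32.9)} [426.7596501   -3.09479887]
plug top (array([564.23765895,   9.23202023, 211.14841561]), np.float64(27.13431015302348))
body 3 ((429.9721374511719, -3.50897216796875), (62.63233184814453, 128.69338989257812), 56.4564208984375)Traceback (most recent call last):
  File "<stdin>", line 4, in <module>
  File "m.py", line 7, in comp
    return max(cs,key=lambda c:(cv2.pointPolygonTest(c,seed,False)>=0,cv2.contourArea(c)))
ValueError: max() iterable argument is empty
```

Emit:
{"fn": "carry_out", "kwargs": {
  "deltas": [0, 0, 0, 0.0029, -0.0388, 0, -1, 0, 0, 0, 0.0029, -0.0388, 0, -1, 0, 0, 0, 0.0029, -0.0388, 0, -1, 0, 0, 0, 0.0029, -0.0388, 0, -1, 0, 0, 0, 0.0029, -0.0388, 0, -1, 0, 0, 0, 0.0029, -0.0388, 0, -1, 0, 0, 0, 0.0029, -0.0388, 0, -1, 0, 0, 0, 0.0029, -0.0388, 0, -1, 0, 0, 0, 0, 0, 0.03, -1, 0, 0, 0, 0, 0, 0.03, -1, 0, 0, 0, 0, 0, 0, -1, 0, 0, 0, 0, 0, 0, -1]
}}

```text
clock: 28.85
eef_pos: [430.3, -3.1, 65.5]
tool_rot: [-3.141, -0.001, 2.561]
force: [-0.2, -1.1, -1.0]
width: 85.5
gripper_force: 0.0
```

```bash
python3 go.py 430 -3.5 9 146.5; python3 - <<'E'
from m import *
b=ctrl.get_image("scene"); I["scene"]=cv2.cvtColor(b,cv2.COLOR_RGB2HSV); I0=cv2.cvtColor(cv2.imread("pics/scene0.png"),cv2.COLOR_BGR2HSV)
# lower front corner of the body: compare silhouette before/after
for H in(I0,I["scene"]):
    m=cv2.inRange(H,np.array((0,0,120)),np.array((180,40,255)))[185:232,262:332]
    c=cv2.findNonZero(m)[:,0]+[262,185]; print("left",c[c[:,0].argmin()],"right",c[c[:,0].argmax()],"bottom",c[c[:,1].argmax()])
cv2.imwrite("pics/body.png",np.hstack([cv2.resize(b[130:245,250:350],(400,460)),cv2.resize(b[220:335,360:460],(400,460))])[:,:,::-1])
E
```

```text
t 28.85 p [430.3  -3.1  65.5] rot [-1.7999e+02 -3.0000e-02  1.4675e+02] F [-0.2 -1.1 -1. ] w 85.5 gf 0.0 q [ 0.2   0.66 -0.37  2.24  0.7   0.35  0.22]
shift now (tool, mm): [ 0.  -0.5 56.5]
turn deg: [-0.01 -0.03  0.25] shift after turn: [ 0.1 -0.5 56.5]
left [265 206] right [325 190] bottom [285 229]
left [265 206] right [325 190] bottom [285 229]
```

View pics/body.png

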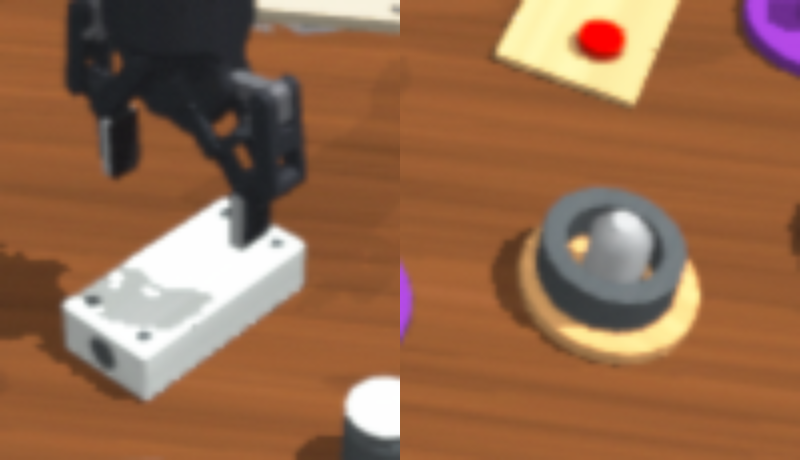

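The large collar is seated around the thick post (right panel (613,260)). The body hasn't moved (same corner pixels as at the start) and lies between the fingers. Gripping it now.

Emit:
{"fn": "carry_out", "kwargs": {
  "deltas": [0, 0, 0, 0, -0.0005, 0.02, -1, 0, 0, 0, 0, 0, 0.02, -1, 0, 0, 0, 0, 0, 0.012, -1, 0, 0, 0, 0, 0, 0.004, -1, 0, 0, 0, 0, 0, 0, -1, 0, 0, 0, 0, 0, 0, -1, 0, 0, 0, 0, 0, 0, 1, 0, 0, 0, 0, 0, 0, 1, 0, 0, 0, 0, 0, 0, 1, 0, 0, 0, 0, 0, 0, 1, 0, 0, 0, 0, 0, 0, 1]
}}

```text
clock: 30.28
eef_pos: [431.2, -3.0, 10.2]
tool_rot: [3.139, 0.002, 2.561]
force: [-0.2, 1.5, 8.0]
width: 62.7
gripper_force: 65.2
```

Emit:
{"fn": "carry_out", "kwargs": {
  "deltas": [0, 0, 0, 0, 0, -0.005, 1, 0, 0, 0, 0, 0, -0.015, 1, 0, 0, 0, 0, 0, -0.03, 1, 0, 0, 0, 0, 0, -0.03, 1, 0, 0, 0, 0, 0, 0, 1, 0, 0, 0, 0, 0, 0, 1]
}}

```text
clock: 31.02
eef_pos: [429.3, -4.5, 88.5]
tool_rot: [-3.14, -0.001, 2.56]
force: [-0.4, -0.1, -5.6]
width: 63.0
gripper_force: 68.4
```

```bash
python3 go.py 636.5 -20 90 193.5;python3 go.py 636.5 -20 90 146.7
```

```text
t 31.02 p [429.3  -4.5  88.5] rot [-1.7992e+02 -6.0000e-02  1.4668e+02] F [-0.4 -0.1 -5.6] w 63.0 gf 68.4 q [ 0.34  0.65 -0.58  2.23  0.79  0.48  0.12]
shift now (tool, mm): [-181.6  100.9   -1.8]
turn deg: [ -0.05  -0.09 -46.82] shift after turn: [-197.9  -63.4   -1.5]
t 31.02 p [429.3  -4.5  88.5] rot [-1.7992e+02 -6.0000e-02  1.4668e+02] F [-0.4 -0.1 -5.6] w 63.0 gf 68.4 q [ 0.34  0.65 -0.58  2.23  0.79  0.48  0.12]
shift now (tool, mm): [-181.6  100.9   -1.8]
turn deg: [-0.08 -0.06 -0.02] shift after turn: [-181.7  100.8   -1.5]
```

Emit:
{"fn": "carry_out", "kwargs": {
  "deltas": [0, 0, 0, -0.0363, 0.0202, 0, 1, 0, 0, 0, -0.0363, 0.0202, 0, 1, 0, 0, 0, -0.0363, 0.0202, 0, 1, 0, 0, 0, -0.0363, 0.0202, 0, 1, 0, 0, 0, -0.0363, 0.0202, 0, 1, 0, 0, -9.4, 0, 0, 0, 1, 0, 0, -9.4, 0, 0, 0, 1, 0, 0, -9.4, 0, 0, 0, 1, 0, 0, -9.4, 0, 0, 0, 1, 0, 0, -9.4, 0, 0, 0, 1, 0, 0, 0, 0, 0, 0, 1, 0, 0, 0, 0, 0, 0, 1]
}}

```text
clock: 32.52
eef_pos: [636.4, -19.1, 87.8]
tool_rot: [-3.142, -0.002, -2.904]
force: [-0.3, 0.1, -5.5]
width: 62.7
gripper_force: 68.5
```

```bash
python3 go.py 636.5 -20 16 193.5
```

```text
t 32.52 p [636.4 -19.1  87.8] rot [-1.8000e+02 -1.3000e-01 -1.6641e+02] F [-0.3  0.1 -5.5] w 62.7 gf 68.5 q [ 0.46  0.94 -0.86  1.66  0.84  0.96  1.1 ]
shift now (tool, mm): [-0.  -0.9 71.8]
turn deg: [-0.   -0.13  0.09] shift after turn: [ 0.2 -0.9 71.8]
```

Emit:
{"fn": "carry_out", "kwargs": {
  "deltas": [0, 0, 0, 0, -0.001, 0.025, 1, 0, 0, 0, 0, 0, 0.025, 1, 0, 0, 0, 0, 0, 0.015, 1, 0, 0, 0, 0, 0, 0.004, 1, 0, 0, 0, 0, 0, 0, 1, 0, 0, 0, 0, 0, 0, 1]
}}

```text
clock: 33.28
eef_pos: [638.2, -19.8, 21.2]
tool_rot: [-3.141, 0.002, -2.902]
force: [-0.1, -0.1, -6.1]
width: 62.5
gripper_force: 68.4
```

```bash
python3 -c "
from h import *
b=ctrl.get_image('scene')[200:345,200:350]
cv2.imwrite('pics/tray.png',cv2.resize(b,(600,580))[:,:,::-1])"
```

```text
(no output)
```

View pics/tray.png

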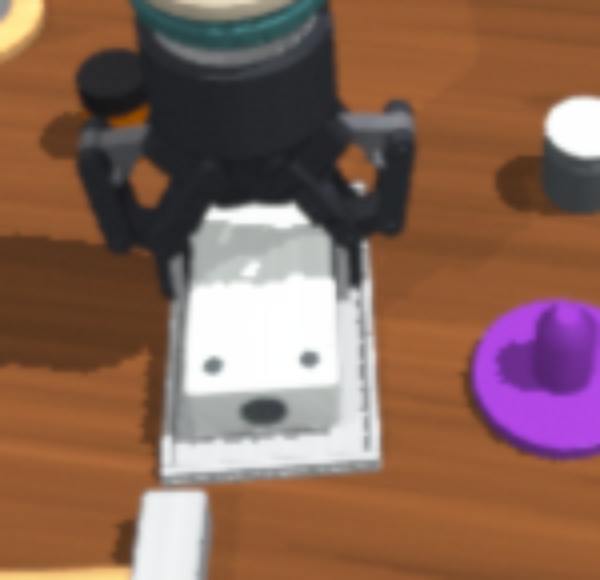

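The body is aligned with the tray but a little to the left: gaps are about 6 px on the left (x≈176) and 28 px on the right (x≈340). I shift 4 mm to +y, then lower.

Emit:
{"fn": "carry_out", "kwargs": {
  "deltas": [0, 0, 0, 0, 0.004, 0, 1, 0, 0, 0, 0, 0, 0, 1, 0, 0, 0, 0, 0, 0.003, 1, 0, 0, 0, 0, 0, 0.002, 1, 0, 0, 0, 0, 0, 0, 1, 0, 0, 0, 0, 0, 0, 1]
}}

```text
clock: 34.08
eef_pos: [636.5, -16.2, 15.3]
tool_rot: [3.142, -0.0, -2.902]
force: [0.6, -0.2, -5.4]
width: 62.7
gripper_force: 68.5
```

Emit:
{"fn": "carry_out", "kwargs": {
  "deltas": [0, 0, 0, 0, 0, 0.001, 1, 0, 0, 0, 0, 0, 0, 1]
}}

```text
clock: 34.33
eef_pos: [636.7, -16.1, 14.5]
tool_rot: [3.142, 0.0, -2.902]
force: [-0.2, 0.3, -5.2]
width: 62.4
gripper_force: 68.6
```

Emit:
{"fn": "carry_out", "kwargs": {
  "deltas": [0, 0, 0, 0, 0, 0.001, 1, 0, 0, 0, 0, 0, 0, 1]
}}

```text
clock: 34.58
eef_pos: [636.7, -16.1, 14.4]
tool_rot: [-3.141, 0.0, -2.902]
force: [-2.9, -1.4, 5.4]
width: 62.7
gripper_force: 69.8
```

Contact came at the height expected for the tray floor. I release and go up.

Emit:
{"fn": "carry_out", "kwargs": {
  "deltas": [0, 0, 0, 0, 0, 0, 0, 0, 0, 0, 0, 0, 0, -1, 0, 0, 0, 0, 0, 0, -1, 0, 0, 0, 0, 0, 0, -1, 0, 0, 0, 0, 0, -0.02, -1, 0, 0, 0, 0, 0, -0.05, -1, 0, 0, 0, 0, 0, -0.06, -1, 0, 0, 0, 0, 0, -0.06, -1, 0, 0, 0, 0, 0, 0, -1, 0, 0, 0, 0, 0, 0, -1]
}}

```text
clock: 35.83
eef_pos: [636.4, -16.4, 204.1]
tool_rot: [-3.141, 0.001, -2.902]
force: [1.0, 0.4, 0.1]
width: 85.5
gripper_force: 0.0
```

```bash
python3 - <<'E'
from m import *
b=ctrl.get_image("scene"); I["scene"]=cv2.cvtColor(b,cv2.COLOR_RGB2HSV)
# each part's and place's pixels, against the expected ones
m=comp("scene",(346,232),(0,0,180),(180,60,255)); P=mapped("scene",m,45); print("tin",cv2.fitEllipse(P.astype(np.float32).reshape(-1,1,2))[0],"was 530.3 114.9")
m=comp("scene",(229,221),(0,0,0),(180,255,60)); P=mapped("scene",m,50); print("jar",cv2.fitEllipse(P.astype(np.float32).reshape(-1,1,2))[0],"was 542.2 -120.7")
g=I["scene"][:,:,2]
# bolt holes on body: dark spots in the bright top
w=np.zeros_like(g); w[235:320,238:300]=1
d=((g<150)*w).astype(np.uint8); n,_,st,ce=cv2.connectedComponentsWithStats(d)
for s,c in zip(st[1:],ce[1:]):
    if 5<s[4]<60: print("dark",s[4],c.round(1),onz("scene",c,38)[:2].round(1))
print(ctrl.read_state()["force"],ctrl.read_state()["width"])
E
```

```text
tin (530.1243286132812, 114.79142761230469) was 530.3 114.9
jar (542.1981201171875, -120.67225646972656) was 542.2 -120.7
dark 11 [239.3 235.9] [569.2 -90.6]
dark 14 [297.6 236.3] [552.5  21.9]
dark 7 [279.  291.3] [683.8  13.6]
dark 8 [255.5 293. ] [693.1 -24.6]
dark 7 [295.7 297. ] [690.7  43.6]
dark 10 [296.7 303.2] [702.3  47.4]
dark 10 [295.8 309.9] [715.   48.3]
dark 36 [284.2 317.7] [731.7  32.7]
dark 11 [264.4 318.8] [738.3   2. ]
[ 0.51896373 -1.35542728 -0.58354609] 85.56810323682711
```

The tin and jar haven't moved. The body's front bolt holes put its centre near (636,-18), about 2 mm from the tray centre, with the yaw matching. I hand in.

```bash
python3 -c "
from cell import ctrl
print(ctrl.finish_job())"
```

```text
the job is handed in; nothing more can be done
None
```

I handed the job in at about 36 s on the robot's clock; it returned no verdict. By camera and contact force, the plug, both collars and the pump body sit flat in their places, and the tin and jar have not moved.

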